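# Scrape the packing board clear and hold the crumb gate open at its mark

### The arm

A 6-joint arm with a two-finger parallel gripper is mounted at the origin on the work surface. World frame = base frame: x ahead of the robot, y to its left, z up, the work surface at z = 0. Lengths are in m, angles in rad, forces in N, time in s.
With the tool pointing down it reaches from about 0.35 to 0.975 m from the base axis. Payload 17.4 kg.
Tool frame: the origin (TCP) lies midway between the tips of the shut fingers; the grasp point (between the pads) lies bot.grip_depth behind it (bot.grip_depth is the distance from the TCP to the grasp point, in m); z points along the fingers, y is the line along which they close (so a half turn about z gives the same grasp; the last joint's range is limited). The gripper opens to 85 mm and grips with 20 to 120 N. Pads are 22 mm wide; open, the fingers measure 114 mm over their backs; the gripper's body (76 mm by 85 mm) begins 54 mm behind the grasp point. The pads swing forward as they close: fully open they stand 13 mm farther back than shut.
Start: joints at [-1.299, 0.116, 1.442, -0, 1.584, -0.038], TCP at [0.206, -0.643, 0.231] pointing down, gripper open.
Joint ranges: [-2.83, 2.83], [-0.83, 2.19], [0.07, 2.5], [-1.14, 4.28], [0.01, 3], [-2.97, 2.97]. Speed limits (rad/s): [1.89, 1.89, 2.22, 3.14, 3.14, 3.14].

### API

Orientations are given as [roll, pitch, yaw] about the fixed x, y, z axes, in that order (R = Rz(yaw) Ry(pitch) Rx(roll)).
In Python, from cell import bot gives the robot as it stands. Calls block until the motion is done:
- bot.move_ptp(position, orientation): joint-space move of the TCP to a pose.
- bot.servo_line(position, rate=0.15, rotation=None, until_force=None): straight line of the TCP; rotation=None keeps the orientation; rate is the mean speed in m/s. With until_force (N) it stops when the force on the tool has changed by that much, and returns True; else False.
- bot.set_joints(angles): joint-space move.
- bot.command_gripper(opening, f_grip=None): finger opening in m; f_grip is the grip in N (None keeps the last); returns when the fingers have stopped.
- bot.pause(seconds).
- bot.ik(position, orientation): joint angles nearest the present ones, or None.
- bot.read_camera(name): name is "side" or "top"; returns (picture, depth): 420x560x3 uint8, red, green, blue; 420x560 float32, m along the optical axis (not along the pixel's ray), 0 where there is no reading.
- bot.camera_model(name): a dict with "vfov" (degrees; the focal length in pixels is half the picture's height over the tangent of half this angle, whatever the lens; pixels are square), "cx", "cy" (the principal point, pixels), "k1" (the pictures are not rectified: a ray, as slopes to the right and down, at radius r is drawn at 1 + k1 r^2 times it, then the intrinsics apply), "extrinsics" (4x4, takes a point from camera to world coordinates). Camera axes: x right, y down, z forward; pixel columns grow to the right and rows downward; lengths in m; the calibration is good to about 2 mm. A picture is of the moment at which its call begins. camera_model takes no time and is no camera call.
A pose or a line that the arm cannot do raises bot.Unreachable and nothing moves.
- bot.sign_off(): hands the job in; it is judged then, once.
Trained networks look in the newest picture that a camera, given by its name, has taken for a name from the list of things; names that differ only in an ending like _2 or _b are one class to them, and where a whole thing is asked for, a point or a joint stands for the part that bears it (a point fixed in the world has none). Each returns a list of dicts, best first, with "score" (0 to 1); they miss things now and then, are a little off and sometimes report something else, mostly with a low value. They report only what shows in the picture. A call takes as long as a camera call. They do not tell look-alikes from the thing itself.
- bot.trace(camera, thing): "pixels" (420x560 bool, what is visible of it) and "point" ([row, column] in pixels, amid what is visible of it).
Readings, each from a call of its own:
- bot.read_time_s(): time.
- bot.read_qpos(): joint angles.
- bot.read_qd(): joint speeds.
- bot.read_tau(): joint torques, N m.
- bot.read_tool_pos(): TCP position.
- bot.read_tcp_rot(): TCP orientation.
- bot.read_wrist_force(): force on the tool from outside, world axes, zero at the start.
- bot.read_torque(): the same for the moment, N m.
- bot.read_gripper_width(): finger opening in m.
- bot.read_grasp_force(): force on a finger pad.
Only numpy, scipy, OpenCV 4.12 (cv2) and the standard library are available. Lean on these libraries where they do the work, as an engineer would, in place of code of your own. Each camera call takes 0.05 s, during which the arm holds its last target. There are 200 camera calls.

### The job

Using the green scraper block, and without the gripper touching the bits, push all four broken biscuit bits off the white board into the well at its end, then stand the scraper upright on the counter and let go of it. Then take the black handle, pull the spring-loaded gate out until its yellow pointer is level with the red lines so that the bits drop into the pan, and finish while still holding it there, since it springs shut if released. Do not push the food, tape or bowl standing around out of place.

Things in the scene. Friction and masses are not known exactly. Their poses are not given: they have to be found in the camera images.
- station: Fixed station of steel and white plastic. Origin on the counter (z = 0) under the middle of the edge where the white board meets the well; own +y runs along the board away from the well, own x runs across. The board and well lie on steel-railed walls; two low grey guide rails (x +-40 mm, top 62 mm above the counter) run outwards from the well to y -237 mm and carry the red lines.
- board (a point): Middle of the white board's top (station x 0, y 85, z 85 mm). The board is 120 mm wide between its side rails (x -60 to 60) and spans station y 0 to 170; its far end (y 170) is open. The side rails, 10 mm thick, stand 18 mm above the board.
- well (a point): Middle of the well's mouth, level with the board's top (station x 0, y -27, z 85 mm). The well spans y 0 to -54 and x -60 to 60; its floor is the gate plate, 25 mm below the board's top; its outer wall (y -54 to -62) stands 18 mm above the board. Below the gate is a pan, floor 5 mm above the counter.
- gate: Sliding dark metal gate that closes the well's floor, with an upright black handle 30 mm (x) by 22 mm (y), 55 to 115 mm above the counter, and thin yellow pointer wings reaching over the guide rails. Origin on the handle's axis, 64 mm above the counter; axes as the station's. Shut it is at station y -124 mm; slides to -y, 85 mm at most. A spring pulls it shut with 3.6 N when shut, 7.3 N at the mark.
- handle (a point): Point on the handle's axis at a good grasping height, 104 mm above the counter (11 mm below the handle's top); moves with the gate.
- mark (a point): Midway between the two red lines (5 mm wide) painted across the guide rails, at pointer height; fixed on the station at x 0, y -186, z 64 mm. 62 mm out from shut, where the well is fully open. The gate is at its mark when the gate's origin is here.
- scraper: Loose green scraper block, 100 mm long (own x), 24 mm thick (own y), 65 mm high, about 0.18 kg, standing upright on the counter on its rubber edge. Origin at the centre of its underside, z up. Its grip is the upper part, 31 to 65 mm above the underside, 74 mm long (x) and 20 mm thick (y): grasp across y about 47 mm above the underside.
- bit0: One of the four loose tan biscuit bits on the white board, a hard block 26 x 22 x 12 mm, about 11 g; origin at its centre, z up at the start.
- bit1: One of the four loose tan biscuit bits on the white board, a hard block 26 x 22 x 12 mm, about 11 g; origin at its centre, z up at the start.
- bit2: One of the four loose tan biscuit bits on the white board, a hard block 26 x 22 x 12 mm, about 11 g; origin at its centre, z up at the start.
- bit3: One of the four loose tan biscuit bits on the white board, a hard block 26 x 22 x 12 mm, about 11 g; origin at its centre, z up at the start.
- can: Bystander: food can with red label, diameter 68, 100 mm high, right of the station; origin at the centre of its underside.
- jar: Bystander: jar with yellow cap, diameter 72, 110 mm high, behind the station; origin at the centre of its underside.
- flatbreads: Bystander: stack of flatbreads, diameter 126, 36 mm high, behind the station; origin at the centre of its underside.
- tape: Bystander: roll of brown packing tape lying flat, diameter 104, 48 mm high, left and behind; origin at the centre of its underside.
- bowl: Bystander: steel bowl, diameter 140, 60 mm high, left and behind; origin at the centre of its underside.
Things that resemble listed ones, but are neither listed nor needed, are in the scene too. Of the things like the scraper, leave any that is brown; of the rest the smaller one is meant.

How it is judged:
By the outcome, as a careful person would: the job done as asked, in the order asked, and still so for the second after the job is handed in, while the arm keeps its last pose, push and grip.
It also fails if it takes over 54 s, if anything falls off the work surface, if the arm or the gripper's body presses on something with over 40 N, if the wrist force passes 120 N, or if a joint passes its speed limit or range.

## Working session

There is one attempt and no reset: what is moved stays moved. The work goes in short steps, each a Python script; the robot and the scene stay as the last script left them, time stands still between calls to the robot, and variables do not carry over. Pictures are saved under pics/ and viewed, at most 10 in all, crops included, and the job is handed in when it is done.

```bash
ls; mkdir -p pics; cat > h.py <<'E'
import numpy as np, cv2
from cell import bot
def save(n,im,s=1): cv2.imwrite('pics/'+n,cv2.resize(im[...,::-1],None,fx=s,fy=s,interpolation=cv2.INTER_CUBIC))
def cam(c):
    m=bot.camera_model(c); f=210/np.tan(np.radians(m['vfov'])/2)
    K=np.array([[f,0,m['cx']],[0,f,m['cy']],[0,0,1]]); return K,np.array([m['k1'],0,0,0.]),np.array(m['extrinsics'])
def world(c,depth,pix): # pix Nx2 row,col -> Nx3
    K,d,E=cam(c); pix=np.asarray(pix,float).reshape(-1,2)
    u=cv2.undistortPoints(pix[:,None,::-1].copy(),K,d)[:,0]
    z=depth[pix[:,0].astype(int),pix[:,1].astype(int)]
    P=np.c_[u*z[:,None],z]; P=P[z>0]; return P@E[:3,:3].T+E[:3,3]
def project(c,P):
    K,d,E=cam(c); Q=(np.asarray(P,float).reshape(-1,3)-E[:3,3])@E[:3,:3]
    return cv2.projectPoints(Q,np.zeros(3),np.zeros(3),K,d)[0][:,0,::-1]
E
python3 - <<'E'
from h import *
print(bot.grip_depth)
for c in('top','side'):
    im,d=bot.read_camera(c); save(c+'0.png',im,1.4); np.savez(c+'0.npz',im=im,d=d)
    print(c,bot.camera_model(c)['extrinsics'])
    for t in('scraper','bit0','station','gate','handle'):
        for r in bot.trace(c,t)[:6]:
            P=world(c,d,np.argwhere(r['pixels'])); 
            print(t,round(r['score'],2),np.round(r['point']),len(P),np.round(np.median(P,0),3),np.round(np.percentile(P,98,0),3))
E
```

```text
pics
0.0187
top [[ 0.01557894 -0.99447098  0.10384975  0.43200835]
 [-0.99971125 -0.01739249 -0.01658054  0.02751922]
 [ 0.01829507 -0.10356146 -0.99445478  1.45358067]
 [ 0.          0.          0.          1.        ]]
scraper 0.86 [286. 142.] 755 [0.366 0.374 0.07 ] [0.429 0.396 0.09 ]
scraper 0.77 [237. 168.] 410 [0.518 0.321 0.047] [0.564 0.348 0.07 ]
scraper 0.63 [248. 120.] 354 [0.495 0.456 0.059] [0.515 0.505 0.069]
bit0 0.48 [221. 234.] 70 [0.558 0.129 0.097] [0.569 0.143 0.102]
station 0.82 [230. 261.] 5326 [0.543 0.049 0.083] [0.608 0.204 0.108]
gate 0.84 [226. 281.] 1244 [ 0.548 -0.002  0.06 ] [0.599 0.041 0.116]
handle 0.92 [226. 279.] 1298 [ 0.549 -0.003  0.06 ] [0.6   0.041 0.116]
handle 0.74 [189. 117.] 743 [0.641 0.459 0.045] [0.689 0.509 0.053]
handle 0.53 [233. 261.] 5374 [0.543 0.049 0.083] [0.608 0.202 0.108]
side [[-0.90342459 -0.32542531  0.2791458   0.28595338]
 [-0.4287162   0.67785623 -0.59725484  0.67190598]
 [ 0.00514112 -0.65924904 -0.75190709  0.9130908 ]
 [ 0.          0.          0.          1.        ]]
scraper 0.91 [388. 311.] 1675 [0.363 0.396 0.063] [0.428 0.401 0.088]
scraper 0.82 [397. 237.] 667 [0.491 0.468 0.062] [0.511 0.502 0.067]
scraper 0.73 [338. 261.] 762 [0.511 0.335 0.044] [0.563 0.352 0.067]
scraper 0.16 [248. 279.] 99 [0.558 0.132 0.096] [0.571 0.144 0.1  ]
bit0 0.69 [235. 295.] 6215 [0.542 0.081 0.084] [0.609 0.211 0.105]
bit0 0.58 [249. 279.] 100 [0.557 0.132 0.096] [0.571 0.144 0.1  ]
bit0 0.44 [238. 305.] 120 [0.521 0.081 0.095] [0.535 0.091 0.099]
bit0 0.43 [228. 284.] 95 [0.574 0.077 0.096] [0.587 0.089 0.1  ]
station 0.83 [237. 298.] 6213 [0.542 0.082 0.084] [0.609 0.212 0.105]
gate 0.89 [218. 312.] 920 [ 0.552 -0.01   0.061] [0.604 0.03  0.116]
handle 0.83 [216. 315.] 770 [ 0.551 -0.009  0.061] [0.6   0.022 0.115]
handle 0.62 [236. 300.] 6078 [0.542 0.082 0.084] [0.608 0.212 0.105]
```

View pics/top0.png

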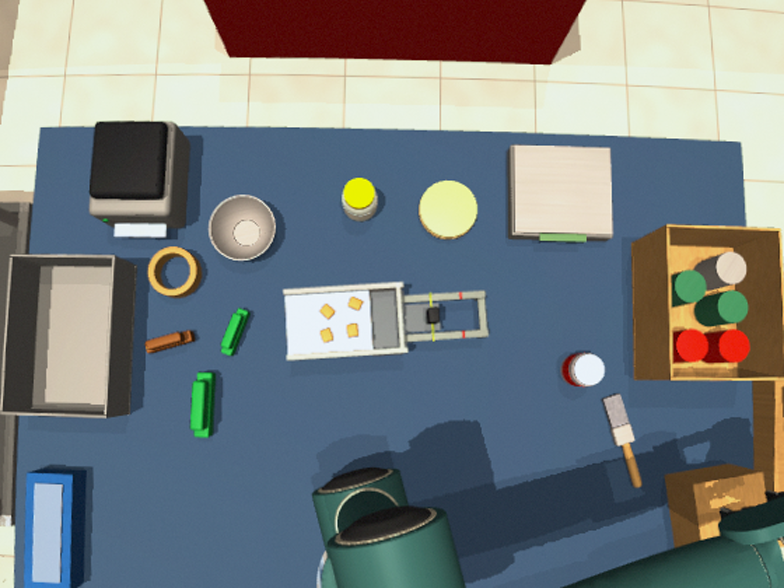

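View pics/side0.png

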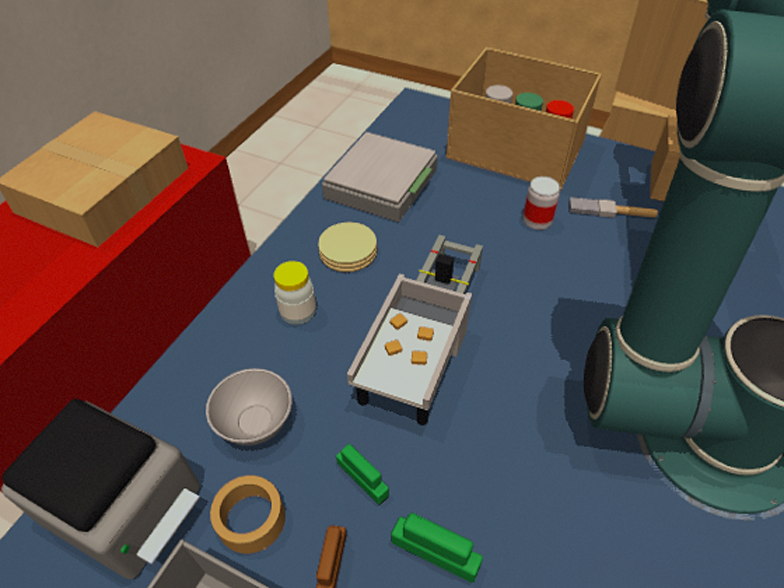

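The top view shows the look-alikes: a large green block at (404,202), a small green one at (332,235) and a brown one at (341,170), all in display pixels (x1.4). I leave the brown one. The smaller green one at (332,235), which is trace (237,168), is the scraper. Next I confirm it in a crop and fit the poses.

```bash
cat > fit.py <<'E'
from h import *
def rect(P):
    (cx,cy),(w,h),a=cv2.minAreaRect(P[:,:2].astype(np.float32)*1000)
    if w<h: w,h,a=h,w,a+90
    return np.array([cx,cy])/1000,w,h,(a+90)%180-90   # angle of the long side, deg
def clean(P,n=6,r=.006):
    from scipy.spatial import cKDTree
    t=cKDTree(P); return P[[len(x)>n for x in t.query_ball_point(P,r)]]
E
python3 - <<'E'
from fit import *
allS=[]
for c in('top','side'):
    z=np.load(c+'0.npz'); im,d=z['im'],z['d']
    bot.read_camera(c)
    rs=bot.trace(c,'scraper')
    for r in rs[:3]:
        P=world(c,d,np.argwhere(r['pixels'])); Q=clean(P[P[:,2]>P[:,2].max()-.012])
        print(c,'scr',np.round(r['point']),rect(Q),P[:,2].max(),len(Q))
    pix=np.argwhere(np.ones(d.shape,bool)&(d>0)); P=world(c,d,pix)
    col=im[pix[:,0],pix[:,1]].astype(int)
    box=(abs(P[:,0]-.54)<.15)&(P[:,1]>-.2)&(P[:,1]<.3)
    A=clean(P[box&(P[:,2]>.1)&(P[:,2]<.107)]); print(c,'rails z.1-.107',rect(A),len(A))
    H=clean(P[box&(P[:,2]>.11)&(P[:,2]<.12)],3); print('handle top',H.mean(0),rect(H),len(H))
    red=(col[:,0]>150)&(col[:,1]<70)&(col[:,2]<70)&box&(P[:,2]>.04); print('red',P[red].mean(0),red.sum())
    yel=(col[:,0]>150)&(col[:,1]>140)&(col[:,2]<70)&box&(P[:,2]>.04); print('yel',P[yel].mean(0),yel.sum())
    tan=(col[:,0]>150)&(col[:,0]-col[:,2]>80)&(col[:,1]<190)&box&(P[:,2]>.088)&(P[:,2]<.105)
    m=np.zeros(d.shape,np.uint8); m[tuple(pix[tan].T)]=1
    n,l,s,ce=cv2.connectedComponentsWithStats(m)
    for i in range(1,n):
        if s[i,4]>20: print('bit',ce[i][::-1].round(),s[i,4],world(c,d,np.argwhere(l==i)).mean(0).round(4))
    if c=='side': save('crop.png',im[290:420,180:370],4)
print(bot.read_tcp_rot(),bot.read_time_s())
E
```

```text
top scr [247. 119.] (array([0.4955116 , 0.46289807]), 71.60600280761719, 17.850297927856445, -73.93903923034668) 0.07060409293762882 110
top scr [289. 142.] (array([0.36491766, 0.3817034 ]), 95.08597564697266, 22.44260025024414, -2.16900634765625) 0.09228343311772469 226
top scr [238. 166.] (array([0.51792682, 0.32481305]), 65.30140686035156, 16.847192764282227, -21.19085693359375) 0.0714792024838824 109
top rails z.1-.107 (array([0.53885907, 0.09193376]), 229.18429565429688, 139.7174835205078, -85.38501691818237) 325
handle top [ 0.55244281 -0.07994812  0.11475875] (array([ 0.55261658, -0.08044687]), 28.21274185180664, 20.27669334411621, 8.099465370178223) 73
red [ 0.51585731 -0.14775154  0.06521568] 2
yel [ 0.54630948 -0.02592908  0.07273642] 13
side scr [398. 239.] (array([0.49420209, 0.4652226 ]), 73.89440155029297, 20.816816329956055, -73.2076416015625) 0.06885715339794873 400
side scr [387. 312.] (array([0.36602362, 0.38537067]), 96.755615234375, 26.714569091796875, -2.079833984375) 0.09041286556332184 684
side scr [339. 258.] (array([0.51849927, 0.3281156 ]), 73.00212097167969, 20.276798248291016, -19.10881805419922) 0.06903598955360224 302
side rails z.1-.107 (array([0.54181525, 0.06930894]), 287.5323791503906, 141.13949584960938, -85.50929737091064) 806
handle top [ 0.55344631 -0.07951303  0.11438101] (array([ 0.55355078, -0.07982617]), 28.97481346130371, 21.280014038085938, 5.623034477233887) 72
red [ 0.56276481 -0.14246219  0.06284272] 11
yel [0.53937604 0.07395194 0.09025402] 117
bit [228. 284.] 66 [0.5754 0.0762 0.0968]
bit [237. 304.] 69 [0.5216 0.0802 0.0966]
bit [247. 281.] 72 [0.5585 0.1306 0.0962]
bit [254. 299.] 78 [0.5103 0.1315 0.0967]
[3.14156517e+00 1.51000192e-05 3.09823510e-01] 0.8
```

View pics/crop.png

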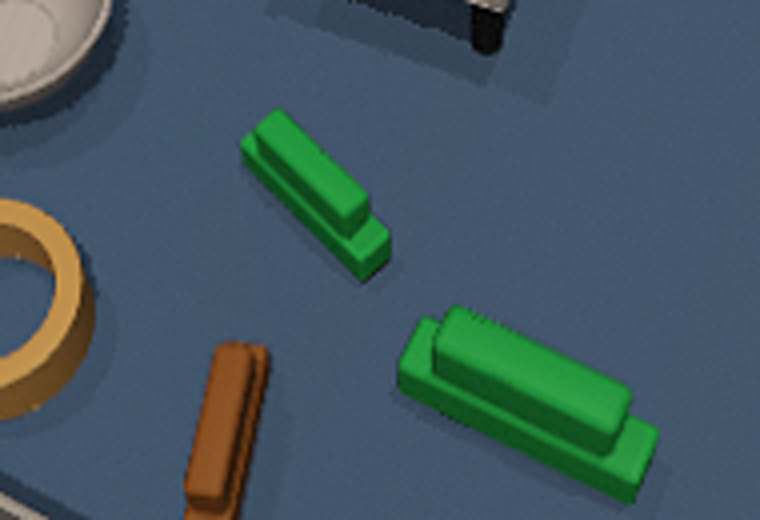

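The crop confirms it: the small green block, at crop pixel (315,190), is the scraper. The larger green one at (530,400) and the brown one at (230,430) stay where they are. Next come the IK check and path clearance, then the grasp.

```bash
cat >> h.py <<'E'
from math import pi
O=np.array([.5430,.0405]); Y=np.radians(4.5)
def st(x,y,z):
    c,s=np.cos(Y),np.sin(Y); return [O[0]+c*x-s*y,O[1]+s*x+c*y,z]
def down(a): return [pi,0,a]
GD=bot.grip_depth
S0=[.5182,.3262]; SA=np.radians(-20)
E
python3 - <<'E'
from h import *
P=np.vstack([world(c,d,np.argwhere(d>0)) for c in('top','side') for d in [np.load(c+'0.npz')['d']]])
r=np.hypot(P[:,0],P[:,1]); a=np.degrees(np.arctan2(P[:,1],P[:,0]))
for lo in range(-70,40,10):
    m=(a>lo)&(a<lo+10)&(r>.5)&(r<.8); print(lo,np.round(np.percentile(P[m,2],99.8),3) if m.any() else None,end='; ')
print()
for k in (0,pi,-pi):
    for n,p,y in (('s',[*S0,.2],SA),('s',[*S0,.047-GD],SA),('b',st(0,.135,.2),Y),('b',st(0,-.01,.12),Y),('h',st(0,-.124,.085),Y),('m',st(0,-.186,.085),Y)):
        q=bot.ik(p,down(y+k)); print(n,k,None if q is None else np.round(q,2))
E
```

```text
-70 0.575; -60 0.192; -50 0.192; -40 0.103; -30 0.062; -20 0.067; -10 0.117; 0 0.113; 10 0.106; 20 0.104; 30 0.068; 
s 0 [ 0.52 -0.01  1.62 -0.    1.53  2.44]
s 0 [ 0.52  0.11  1.79 -0.    1.24  2.44]
b 0 [ 0.27 -0.12  1.73 -0.    1.53  1.76]
b 0 [ 0.01 -0.12  1.86 -0.    1.4   1.5 ]
h 0 [-0.19 -0.06  1.86 -0.    1.34  1.3 ]
m 0 [-0.3  -0.02  1.82 -0.    1.34  1.19]
s 3.141592653589793 [ 0.52 -0.01  1.62  0.    1.53 -0.7 ]
s 3.141592653589793 [ 0.52  0.11  1.79  0.    1.24 -0.7 ]
b 3.141592653589793 [ 0.27 -0.12  1.73  0.    1.53 -1.38]
b 3.141592653589793 [ 0.01 -0.12  1.86  0.    1.4  -1.64]
h 3.141592653589793 [-0.19 -0.06  1.86  0.    1.34 -1.84]
m 3.141592653589793 [-0.3  -0.02  1.82  0.    1.34 -1.95]
s -3.141592653589793 [ 0.52 -0.01  1.62  0.    1.53 -0.7 ]
s -3.141592653589793 [ 0.52  0.11  1.79  0.    1.24 -0.7 ]
b -3.141592653589793 [ 0.27 -0.12  1.73  0.    1.53 -1.38]
b -3.141592653589793 [ 0.01 -0.12  1.86  0.    1.4  -1.64]
h -3.141592653589793 [-0.19 -0.06  1.86  0.    1.34 -1.84]
m -3.141592653589793 [-0.3  -0.02  1.82  0.    1.34 -1.95]
```

```bash
python3 - <<'E'
from h import *
p=bot.read_tool_pos()
bot.servo_line([p[0],p[1],.30],rate=.25)
bot.move_ptp([*S0,.16],down(SA+pi))
print(bot.servo_line([*S0,.049-GD],rate=.12,until_force=15))
print(bot.command_gripper(.0,f_grip=50))
print(bot.read_gripper_width(),bot.read_grasp_force(),bot.read_tool_pos(),bot.read_wrist_force())
bot.servo_line([*S0,.16],rate=.15)
print(bot.read_gripper_width(),bot.read_time_s(),bot.read_wrist_force())
im,d=bot.read_camera('side'); save('grasp.png',im[150:420,150:500],2.2)
E
```

```text
False
False
0.020291023325821347 48.841391801834106 [0.51829776 0.32620075 0.03068169] [-1.5105608  -1.65748735  5.3308543 ]
0.01984495883124872 7.7 [-0.58398482 -0.32333279 -1.04720165]
```

View pics/grasp.png

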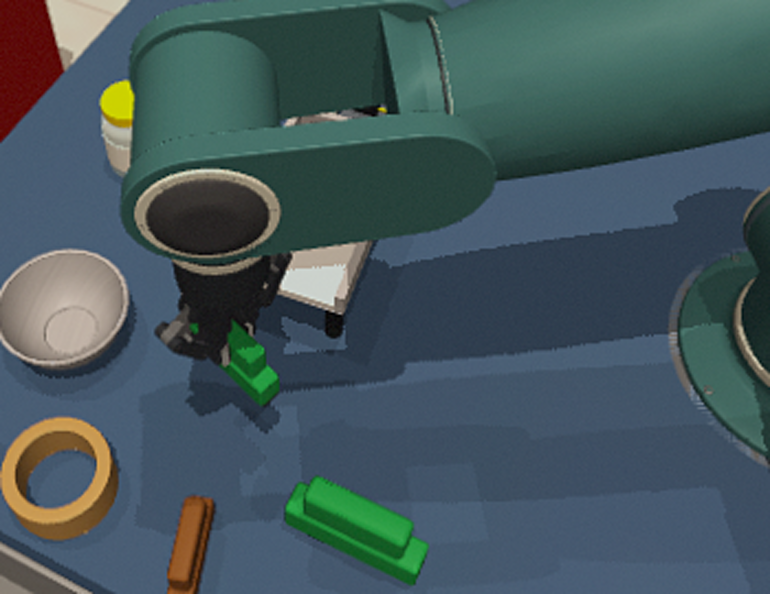

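The scraper is held and hangs level, at (245,360) in the crop. Now the push.

```bash
python3 - <<'E'
from h import *
o=down(Y+pi); zb=.0307+.085+.0010
bot.move_ptp(st(0,.14,.175),o)
print(bot.servo_line(st(0,.14,zb),rate=.1,until_force=6),bot.read_tool_pos()[2]-zb,bot.read_wrist_force())
print(bot.servo_line(st(0,-.008,zb),rate=.05,until_force=15))
print(bot.read_tool_pos()-np.array(st(0,-.008,zb)),bot.read_wrist_force(),bot.read_gripper_width())
bot.servo_line(st(0,-.004,.18),rate=.15)
bot.servo_line(st(0,.22,.2),rate=.2)
print(bot.read_time_s())
for c in('top','side'):
    im,d=bot.read_camera(c); np.savez(c+'1.npz',im=im,d=d)
    save(c+'1.png',im[150:300,180:380],4)
E
```

```text
True -0.0010211222792626956 [-2.36917746 -0.81183793  7.48198197]
False
[-8.66903287e-06  7.27997491e-05 -4.21415537e-06] [ 0.43775019 -0.17345827 -0.79329587] 0.019869058548767637
13.975
```

View pics/top1.png

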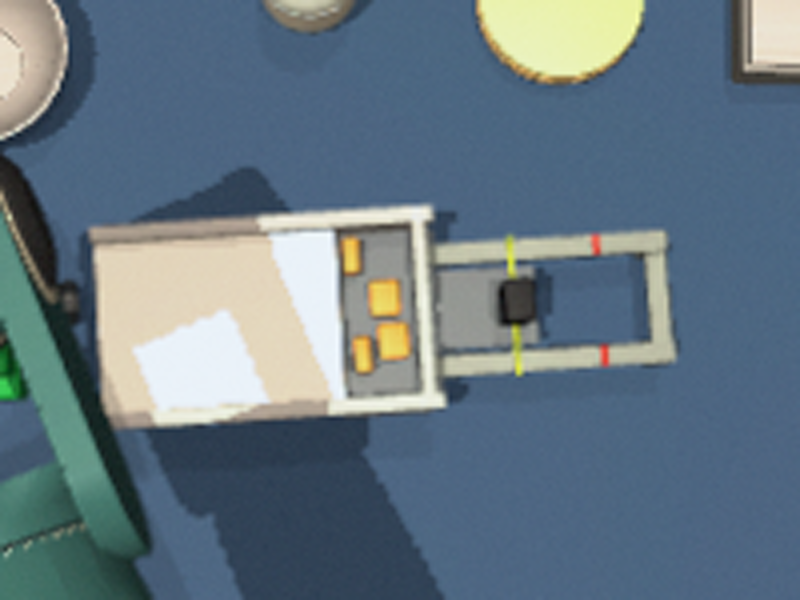

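All four bits are down in the well, at crop pixels (350,255), (384,297), (393,340) and (362,353), two of them standing on edge. The board is clear. Next I put the scraper back and measure the pointers and lines.

```bash
cat >> h.py <<'E'
def ray(c,pix,z):
    K,d,E=cam(c); u=cv2.undistortPoints(np.asarray(pix,float).reshape(-1,1,2)[:,:,::-1].copy(),K,d)[:,0]
    v=np.c_[u,np.ones(len(u))]@E[:3,:3].T; return E[:3,3]+v*((z-E[2,3])/v[:,2])[:,None]
def inst(P):
    c,s=np.cos(Y),np.sin(Y); q=P[:,:2]-O; return np.c_[c*q[:,0]+s*q[:,1],-s*q[:,0]+c*q[:,1]]
def lines(c,im,d):
    hsv=cv2.cvtColor(np.ascontiguousarray(im),cv2.COLOR_RGB2HSV); out={}
    for n,m in (('red',((hsv[...,0]<7)|(hsv[...,0]>174))&(hsv[...,1]>110)&(hsv[...,2]>90)),('yel',(hsv[...,0]>24)&(hsv[...,0]<36)&(hsv[...,1]>120)&(hsv[...,2]>90))):
        p=np.argwhere(m); q=inst(ray(c,p,.064))
        k=(abs(q[:,0])<.055)&(abs(q[:,0])>.02)&(q[:,1]<-.09)&(q[:,1]>-.23); q=q[k]
        out[n]=[(len(s),*np.round(1000*s.mean(0),1)) for s in (q[q[:,0]<0],q[q[:,0]>0]) if len(s)]
    return out
E
python3 - <<'E'
from fit import *
for c in('top','side'):
    z=np.load(c+'1.npz'); im,d=z['im'],z['d']; print(c,lines(c,im,d))
    P=world(c,d,np.argwhere(d>0)); H=P[(abs(inst(P)[:,0])<.03)&(abs(inst(P)[:,1]+.124)<.03)&(P[:,2]>.108)]; print('handle',inst(H).mean(0),len(H))
    q=inst(P); w=P[(abs(q[:,0])<.05)&(abs(q[:,1]+.025)<.02)]; print('well maxz',np.percentile(w[:,2],[50,99,100]))
o=down(SA+pi)
bot.move_ptp([*S0,.13],o)
print(bot.servo_line([*S0,.0303],rate=.08,until_force=5),bot.read_tool_pos(),bot.read_wrist_force())
bot.command_gripper(.06)
bot.servo_line([*S0,.17],rate=.15)
print(bot.read_time_s())
E
```

```text
top {'red': [(11, np.float64(-38.2), np.float64(-184.7)), (10, np.float64(40.1), np.float64(-184.5))], 'yel': [(11, np.float64(-33.8), np.float64(-123.1)), (11, np.float64(33.9), np.float64(-122.8))]}
handle [-0.00045584 -0.12172194] 89
well maxz [0.06288285 0.08484545 0.08838359]
side {'red': [], 'yel': []}
handle [nan nan] 0
well maxz [0.07052198 0.08478806 0.08566582]
True [0.51797098 0.3260727  0.03070358] [-1.61667296 -1.20161964  5.02335545]
17.4<stdin>:4: RuntimeWarning: Mean of empty slice.
  ret = um.true_divide(
```

```bash
sed -i 's/O=np.array(\[.5430,.0405\])/O=np.array([.5431,.0418])/' h.py; python3 - <<'E'
from h import *
o=down(Y+pi); zh=.104-GD
bot.move_ptp(st(0,-.124,.19),o)
im,d=bot.read_camera('side'); save('side2.png',im[180:420,180:420],2.4)
bot.command_gripper(.055)
print(bot.servo_line(st(0,-.124,zh),rate=.1,until_force=12))
bot.command_gripper(0,f_grip=60)
print(bot.read_gripper_width(),bot.read_grasp_force(),bot.read_wrist_force(),bot.read_time_s())
print(bot.servo_line(st(0,-.186,zh),rate=.05,until_force=40))
print(bot.read_gripper_width(),bot.read_grasp_force(),bot.read_wrist_force(),inst(bot.read_tool_pos()[None]),bot.read_time_s())
for c in('top','side'):
    im,d=bot.read_camera(c); np.savez(c+'3.npz',im=im,d=d); print(c,lines(c,im,d))
a,b=[np.load(c+'3.npz')['im'][150:300,200:350] for c in('top','side')]
save('both3.png',np.hstack([a,b]),2.6)
E
```

```text
False
0.020976010358838067 59.58676993846893 [-1.97657546 -6.22959581  5.03752272] 20.7833
False
0.02127092181211175 59.817209243774414 [-1.0403598   7.81256919  6.75967573] [[ 0.00039179 -0.18532132]] 22.175
top {'red': [], 'yel': []}
side {'red': [], 'yel': []}
```

View pics/both3.png

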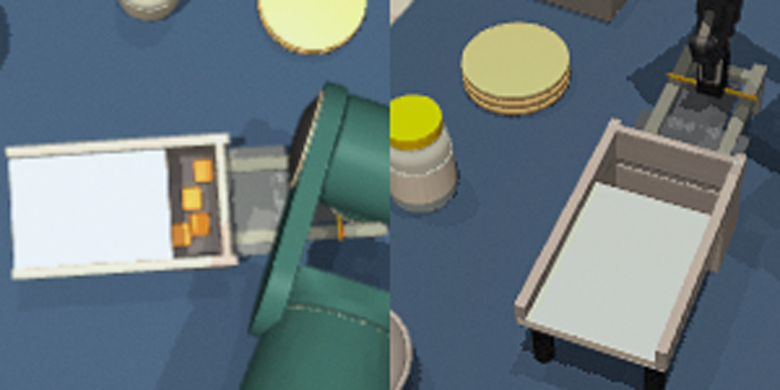

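View pics/side2.png

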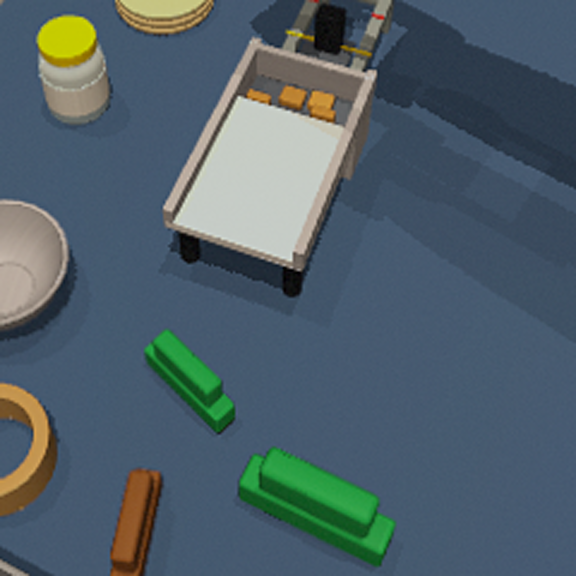

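The left half shows the bits in the pan and the right half shows the pointer over the line at about (712,87). The scraper stands upright at (190,380) in side2. I check the pointer against the red line numerically, in the same camera.

```bash
python3 - <<'E'
from h import *
for f,c in(('side0','side'),('side3','side'),('top0','top'),('top3','top')):
    z=np.load(f+'.npz'); im,d=z['im'],z['d']
    hsv=cv2.cvtColor(np.ascontiguousarray(im),cv2.COLOR_RGB2HSV).astype(int)
    p=np.argwhere((hsv[...,1]>110)&(hsv[...,2]>60)&((hsv[...,0]<40)|(hsv[...,0]>172)))
    q=inst(ray(c,p,.064))*1000; k=(abs(q[:,0])<55)&(abs(q[:,0])>20)&(q[:,1]<-100)&(q[:,1]>-220)
    h=hsv[p[k][:,0],p[k][:,1],0]; q=q[k]; h=np.where(h>170,h-180,h)
    for n,m in(('red',h<10),('or',(h>=10)&(h<24)),('yel',h>=24)):
        for s in(-1,1):
            t=q[m&(q[:,0]*s>0)]
            if len(t): print(f,n,len(t),t.mean(0).round(1),t[:,1].min().round(1),t[:,1].max().round(1))
d=np.load('top3.npz')['d']
for pr in ([.0],):
    P=world('top',d,np.argwhere(d>0)); q=inst(P); w=P[(abs(q[:,0])<.055)&(abs(q[:,1]+.027)<.022)]; print(np.percentile(w[:,2],[5,50,95,100]))
E
```

```text
side0 red 10 [ -37.8 -184.8] -187.9 -181.2
side0 red 9 [  40.8 -184.2] -187.0 -181.1
side0 or 2 [  24.4 -123. ] -126.3 -119.8
side0 yel 19 [ -35.2 -123.3] -126.6 -119.8
side0 yel 18 [  35.4 -123.2] -125.9 -120.8
side3 or 15 [ -35.4 -184. ] -187.9 -180.9
side3 or 12 [  37.4 -184. ] -187.3 -180.1
side3 yel 3 [ -30.2 -184.5] -185.2 -183.6
side3 yel 8 [  34. -184.] -185.2 -182.9
top0 red 11 [ -38.4 -185.9] -187.7 -184.0
top0 red 10 [  39.9 -185.8] -187.7 -184.0
top0 yel 14 [ -32.7 -123.9] -125.4 -122.0
top0 yel 14 [  33.4 -124.4] -126.3 -122.9
top3 or 16 [ -35.5 -185.9] -188.1 -182.6
top3 yel 2 [ -29.  -185.1] -185.3 -184.9
[6.69406719e-05 8.09319951e-03 2.28624281e-02 2.97432060e-02]
```

```bash
python3 -c "
from h import *
print(bot.read_gripper_width(),bot.read_grasp_force(),inst(bot.read_tool_pos()[None]),bot.read_time_s()); print(bot.sign_off())"
```

```text
0.02096087287509937 59.81371521949768 [[ 0.00035551 -0.18528213]] 22.275
the job is handed in; nothing more can be done
None
```

I handed the job in at 22.3 s: all four bits are in the pan, the green scraper stands upright and released on the counter, and the gate is held with its pointer within about 1 mm of the red lines.

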